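# Make up two packing-station kits

## Robot

A 6-joint arm with a two-finger parallel gripper is mounted at the origin on a cart in front of the work surface, level with it; the furniture and walls round the work are solid. World frame = base frame: x ahead of the robot, y to its left, z up, the work surface at z = 0. Lengths are in m, angles in degrees, forces in N, time in s.
With the tool pointing down it reaches from about 0.35 to 0.875 m from the base axis. Payload 4.2 kg.
Tool frame: the origin (TCP) lies on the front face of the gripper's body, between the roots of the fingers; the fingertips stand 70 mm ahead of it and the grasp point (between the pads) lies 51 mm ahead of it (r.nose_length is the distance from the TCP to the fingertips, in m); z points along the fingers, y is the direction in which the jaws open and shut (so a half turn about z gives the same grasp; the last joint's range is limited). The gripper opens to 87 mm and grips with 3 to 60 N. Pads are 19 mm wide; open, the fingers measure 117 mm over their backs; the gripper's body (75 mm by 190 mm) begins 51 mm behind the grasp point.
Start: joints at [14.817, 22.042, 0.453, 0, -68.411, -14.817], TCP at [0.625, 0, 0.292] pointing down, gripper open.
Joint ranges: [-179.83, 179.83], [-69.29, 118.12], [-61.27, 80.66], [-181.25, 117.63], [-171.15, -9.14], [-177.46, 177.46]. Speed limits (degrees/s): [159.86, 159.86, 180, 180, 180, 180].

## Interface

Orientations are given as a 3x3 rotation matrix whose columns are the frame's x, y, z axes.
In Python, from station import telemetry, capture, order, r gives the robot as it stands.
- The arm moves only by the tool drive_tool, never from a script. Its argument "series" is a list of rows, each a list of 4 numbers: the shift along the tool's x, y, z as a fraction of full scale, then the turn about the tool's z as a fraction of full scale. In form: [[dx, dy, dz, turn], ...]. A call has 1 to 10 rows; each row is the pose to reach, as a shift and turn from the pose commanded when the call began, along the tool's axes at that moment; what a row does not reach only later rows make up. Full scale, the value 1, is 0.12 m for a shift and 2 rad for a turn. A row lasts 1/8 s, in which the tool goes at most 62.5 mm and 10.7 degrees, less where a joint would pass 70% of its speed; a pose out of reach is approached as far as the arm can. A call with a number of a shift or a turn outside -1 to 1 is refused whole. A call with a gripper value outside its range is refused whole. "fingers" is the finger opening in mm, from 0 to 87, set as the call begins (left out, the last holds). The fingers move at their own pace and stop on an object; the grip force is fixed at half the most. Time passes only in rows, so rows that repeat a pose let the fingers close. It gives the time, the measured TCP pose, the force and the opening at its end, in the units of the state.
- telemetry.sense(): the state, without advancing time (a new reading comes with each control period).
- capture(name): name is "scene" or "side" or "wrist"; returns a dict with "color" (384x512x3 uint8, blue, green, red), "fx", "fy", "cx", "cy" (pixels), "k1" (the pictures are not rectified: a ray, as slopes to the right and down, at radius r is drawn at 1 + k1 r^2 times it, then the intrinsics apply), "eye" and "attitude" of the camera in the world; the wrist camera has in their place "mount" (4x4, takes a point from camera to tool coordinates, whose origin is the TCP and whose axes are the flange's). Camera axes: x right, y up, looking along -z (the intrinsics and any distortion apply to the point x, -y, -z); pixel columns grow to the right and rows downward; lengths in m; the calibration is good to about 2 mm. A picture is of the moment at which its call begins: read the wrist's pose just before it. There is no depth.
- order.finish_job(): hands the job in, once; it reports no verdict.
The state is a dict: "time_s": time; "joints": joint angles; "joint_velocities": joint speeds; "effort": joint torques, N m; "tcp_pos": TCP position; "ee_rot": TCP orientation; "wrist_force": force on the tool from outside, world axes, zero at the start; "moment": the same for the moment, N m; "gripper_width": opening from 0.0 (shut) to 1.0 (fully open).
Only numpy, scipy, OpenCV 4.12 (cv2) and the standard library are available. Lean on these libraries where they do the work, as an engineer would, in place of code of your own. Each camera call takes 0.05 s, during which the arm holds its last target. There are 200 camera calls.

## Task

Make up the two kits for the new packing stations. The fastening kit is the stapler in the long pocket and the glue stick in the small pocket of the long narrow tray; the marking kit is the tape measure in the bigger pocket and the hand stamp in the smaller pocket of the short wide tray. Stand each thing upright on the floor of its pocket, and leave the note block and the roll of brown tape on the bench where they lie.

Things in the scene. Friction and masses are not known exactly. Their poses are not given: they have to be found in the camera images.
- long_tray: The long narrow tray, 250 x 84 mm outside (plus a small lug at each end). It stays put. Grey foam 16 mm high in a black shell 17 mm high; two pockets 12 mm deep with pale floors 4 mm above the bench. Origin: centre of its underside; x along its length, z up. Its long pocket (154 mm along x, 58 mm along y) is centred at x = -35 mm, y = 0; its small square pocket (50 x 50 mm) at x = +87 mm, y = 0.
- wide_tray: The short wide tray, 176 x 125 mm outside (plus a small lug at each end). It stays put. Grey foam 16 mm high in a black shell 17 mm high; two pockets 12 mm deep with pale floors 4 mm above the bench. Origin: centre of its underside; x along its length, z up. Its bigger pocket (56 mm along x, 95 mm along y) is centred at x = -45 mm, y = 0; its smaller pocket (50 mm along x, 72 mm along y) at x = +48 mm, y = 0.
- stapler_mid (a point): Desk stapler standing on its base, 36 mm wide (x) x 134 mm long (y) x 48 mm high (z). The point is its middle, 24 mm above its underside. Its arm, from 15 to 48 mm up, is 30 mm wide: grasp it across the arm near mid-length.
- glue_stick_mid (a point): Glue stick standing upright on its end, round, 25 mm diameter body and a 27 mm cap over the top 30 mm, 92 mm high (z). The point is its middle, 46 mm above its underside.
- tape_measure_mid (a point): Pocket tape measure standing on its underside, 34 mm thick (x) x 69 mm long (y, 75 mm with its hook end) x 64 mm high (z, 67 with its button). The point is its middle, 32 mm above its underside. Grasp it across the thickness.
- stamp_mid (a point): Hand stamp standing on its black base, base 24 mm (x) x 50 mm (y) x 12 mm high, with a round turned wooden handle up to 28 mm in diameter above it, 69 mm high in all (z). The point is its middle, 34.5 mm above its underside. Grasp it by the handle.
- note_block: Block of note paper, 76 x 76 x 30 mm, loose. It is not part of a kit and stays. Origin: centre of its underside.
- tape_roll_brown: Roll of brown packing tape lying flat among the stock, 92 mm diameter, 48 mm high, loose. It is not part of a kit and stays. Origin: centre of its underside.
Mind the look-alikes: they are no part of the job. What is shaped like the part that bears stapler_mid but green or yellow is not meant.

How it is judged:
By the outcome, as a careful person would: the job done as asked, in the order asked, and still so for the second after the job is handed in, with the robot touching nothing.
It also fails if it takes over 99 s, if anything falls off the work surface, if the arm or the gripper's body presses on something with over 40 N, if the wrist force passes 120 N, or if a joint passes its speed limit or range.

## Working session

There is one attempt and no reset: what is moved stays moved. The work goes in short steps, Python scripts to look and compute and a tool call to move; the robot and the scene stay as the last step left them, time stands still between calls to the robot, and variables do not carry over. Pictures are saved under pics/ and viewed, about 12 in all and at most 16, crops included, and the job is handed in when it is done.

Besides the shell and the picture viewer there is one more tool, called after "Call:" as name([rows], argument=value, ...), one row to a line, values as JSON. drive_tool: Moves the arm, as the interface text tells. Shift numbers are shares of 0.12 m and turn numbers shares of 2 rad, none past 1 either way. Its arguments: {"type":"object","properties":{"series":{"type":"array","items":{"type":"array","items":{"type":"number","minimum":-1,"maximum":1}}},"fingers":{"type":"number"}},"required":["series"]}

```bash
ls; mkdir -p pics; python3 - <<'E'
from station import telemetry, capture, order, r
import cv2
for n in("scene","side","wrist"):
    c=capture(n); cv2.imwrite(f"pics/{n}0.png",c["color"])
    print(n,{k:v for k,v in c.items() if k!="color"})
print(telemetry.sense())
E
```

```text
pics
scene {'fx': 412.4592672427713, 'fy': 412.4592672427713, 'cx': 255.03821336457892, 'cy': 193.13825878296018, 'k1': -0.05371787110543234, 'eye': array([-0.22686537, -0.5777689 ,  0.79315845]), 'attitude': array([[ 0.62399378,  0.49464252, -0.60494673],
       [-0.78139231,  0.40250064, -0.47688498],
       [ 0.00760386,  0.77027398,  0.63766776]])}
side {'fx': 412.7889989215285, 'fy': 412.7889989215285, 'cx': 258.2776050728539, 'cy': 197.0974989969227, 'k1': -0.13697623799637887, 'eye': array([0.47968127, 1.11669979, 0.61019131]), 'attitude': array([[-0.99993169, -0.01164057, -0.00105363],
       [ 0.00405756, -0.43025314,  0.90269916],
       [-0.01096126,  0.90263322,  0.43027098]])}
wrist {'fx': 281.61038129917443, 'fy': 281.61038129917443, 'cx': 256.18170674921356, 'cy': 190.4983234741501, 'k1': -0.037435618581678425, 'mount': array([[ 6.52312539e-04,  9.57593386e-01,  2.88122337e-01,
         7.93811479e-02],
       [ 9.99999775e-01, -5.80278494e-04, -3.35418439e-04,
        -3.82349367e-04],
       [-1.54003282e-04,  2.88122491e-01, -9.57593550e-01,
        -9.34616330e-02]
[... 193 characters left out ...]
     -6.84120256e+01, -1.48163780e+01]), 'joint_velocities': array([-0.0062055 , -0.20793838,  0.18037078,  0.09685552,  0.04454342,
       -0.08228149]), 'effort': array([ 3.86667998e-04, -3.91052306e+01,  1.87588084e+01,  4.22235444e+00,
        1.23758311e-02, -1.38926293e-04]), 'tcp_pos': array([6.24655692e-01, 3.03016783e-05, 2.91413166e-01]), 'ee_rot': array([[-1.21227976e-04, -9.99998576e-01, -1.68323967e-03],
       [-9.99999989e-01,  1.21377068e-04, -8.84726074e-05],
       [ 8.86767881e-05,  1.68322892e-03, -9.99998579e-01]]), 'wrist_force': array([-0.88780877, -0.24315287,  0.19061045]), 'moment': array([-0.00657423, -0.04461243, -0.04077926]), 'gripper_width': 1.0014337326869653}
```

View pics/scene0.png

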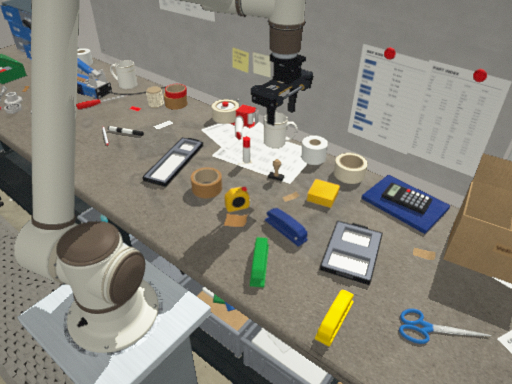

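View pics/side0.png

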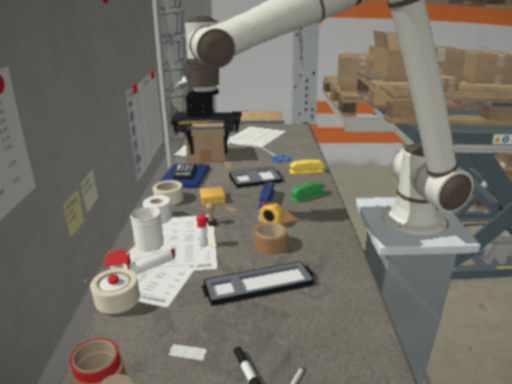

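View pics/wrist0.png

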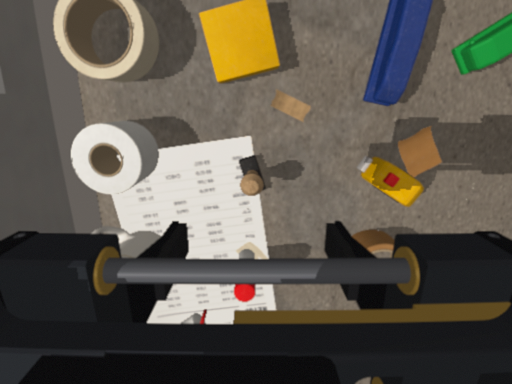

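The scene view shows the long tray at about (174,160), the wide tray (352,250), blue stapler (287,226), glue stick (246,150), tape measure (237,199), stamp (277,170), note block (323,193) and brown roll (206,182). The side view agrees. The wrist view shows the stapler at top right, the tape measure (392,181), the stamp (251,175) and the glue cap (245,290).

```bash
cat > h.py <<'E'
from station import telemetry, capture, order, r
import cv2, numpy as np
class V:
    def __init__(s,name,save=None):
        t=telemetry.sense(); c=capture(name); s.im=c["color"]; s.t=t
        if save: cv2.imwrite(f"pics/{save}.png",s.im)
        s.K=np.array([[c["fx"],0,c["cx"]],[0,c["fy"],c["cy"]],[0,0,1]]); s.d=np.array([c["k1"],0,0,0,0.])
        if "mount" in c:
            m=c["mount"]; s.R=t["ee_rot"]@m[:3,:3]; s.e=t["tcp_pos"]+t["ee_rot"]@m[:3,3]
        else: s.R=c["attitude"]; s.e=c["eye"]
        s.hsv=cv2.cvtColor(s.im,cv2.COLOR_BGR2HSV)
    def rays(s,px):
        u=cv2.undistortPoints(np.array(px,float).reshape(-1,1,2),s.K,s.d)[:,0]
        return np.c_[u[:,0],-u[:,1],-np.ones(len(u))]@s.R.T
    def at(s,px,z):
        q=s.rays(px); return s.e+q*((z-s.e[2])/q[:,2])[:,None]
    def blobs(s,lo,hi,z,amin=60,box=None):
        m=cv2.inRange(s.hsv,np.array(lo),np.array(hi)); m=cv2.morphologyEx(m,cv2.MORPH_OPEN,np.ones((3,3)))
        if box: k=np.zeros_like(m); a,b,c,d=box; k[b:d,a:c]=255; m&=k
        out=[]
        for c in cv2.findContours(m,cv2.RETR_EXTERNAL,cv2.CHAIN_APPROX_NONE)[0]:
            if cv2.contourArea(c)<amin: continue
            w=s.at(c[:,0],z)[:,:2]
            (x,y),(a,b),th=cv2.minAreaRect((w*1000).astype(np.float32))
            if a<b: a,b,th=b,a,th+90
            out.append((cv2.boundingRect(c),np.round([x,y,a,b,(th+90)%180-90],1)))
        return out
def tri(v1,p1,v2,p2):
    a=v1.rays([p1])[0];b=v2.rays([p2])[0]
    k=np.linalg.lstsq(np.c_[a,-b],v2.e-v1.e,rcond=None)[0]
    P,Q=v1.e+k[0]*a,v2.e+k[1]*b; return (P+Q)/2,np.linalg.norm(P-Q)
E
python3 - <<'E'
from h import *
s=V("scene");w=V("wrist");np.set_printoptions(suppress=True,precision=3)
for n,a in dict(yellow=((18,150,120),(35,255,255)),blue=((108,120,40),(128,255,255)),red=((0,190,120),(6,255,255)),pale=((0,0,165),(180,40,255))).items():
    for nm,v in(("scene",s),("wrist",w)):
        for b in v.blobs(*a,0.004 if n=="pale" else 0.03): print(n,nm,*b)
print("glue top",tri(s,(246,140),w,(245,292)))
print("stamp",tri(s,(277,163),w,(251,185)))
print("roll",s.at([(206,173)],.048),"block",s.at([(324,187)],.03))
E
```

```text
yellow scene (315, 290, 39, 56) [ 283.4 -398.3  148.7   38.7    6.7]
yellow scene (225, 188, 24, 24) [443.5  17.3 100.8  66.3  41.8]
yellow scene (307, 180, 32, 27) [ 624.5 -158.2  110.7   80.5   16. ]
yellow wrist (361, 162, 62, 44) [444.6  14.2  85.4  37.3 -32.1]
yellow wrist (200, 0, 80, 82) [ 643.  -153.    76.8   76.6  -76. ]
blue scene (267, 209, 40, 37) [ 446.  -155.5  143.8   61.    79.4]
blue scene (363, 176, 86, 57) [ 739.  -362.7  206.1  156.    83.3]
blue wrist (364, 0, 68, 105) [ 460.5 -141.8  119.9   48.2   79.4]
red scene (237, 106, 18, 9) [865.8 334.3  68.4  59.4  14.7]
red wrist (235, 284, 19, 16) [642.  185.2  25.7  24.9 -55.1]
pale scene (498, 330, 14, 23) [ 476.7 -712.1   58.5   26.7   13.5]
pale scene (252, 329, 75, 55) [ 155.4 -366.3  163.1   41.1  -89.6]
pale scene (434, 325, 45, 10) [ 431.8 -619.8   95.9   16.6  -61.7]
pale scene (88, 287, 122, 97) [  7.5 -78.7 272.8 169.9   1.5]
pale scene (35, 284, 38, 30) [-65.6 137.6  82.   51.8  12.5]
pale scene (328, 253, 40, 24) [ 450.1 -339.9   94.7   49.6  -76.7]
pale scene (87, 240, 47, 49) [ 82.2 116.8 155.7  53.3  
[... 155 characters left out ...]
 32, 27) [450.5 316.8 140.5  52.5  16.5]
pale scene (202, 113, 126, 71) [759.7 160.2 446.6 380.   78.4]
pale scene (113, 60, 21, 28) [ 820.3 1040.6  325.3   91.7   51.8]
pale scene (348, 45, 162, 131) [1463.3  -69.1  923.   747.5    4.8]
pale scene (35, 42, 20, 182) [ 428.4 1055.8 1552.5   64.5   60.4]
pale scene (160, 2, 54, 19) [1764.  1544.   553.7  226.2  -88.8]
pale wrist (148, 284, 128, 40) [699.7 227.4 211.5  76.2   0.4]
pale wrist (71, 123, 198, 136) [742.1  45.6 287.1 192.   -5.2]
glue top (array([0.639, 0.145, 0.082]), np.float64(0.0022176712454109607))
stamp (array([0.631, 0.013, 0.054]), np.float64(0.00017202279782131972))
roll [[0.461 0.153 0.048]] block [[ 0.649 -0.148  0.03 ]]
```

Call:
drive_tool([
  [0.54,0.7,0,0],
  [0.54,0.7,0,0],
  [0.54,0.7,0,0],
])

```text
time_s: 0.62
tcp_pos: [0.5388, -0.0662, 0.2928]
ee_rot: [[-0.002, -1.0, -0.0], [-1.0, 0.002, 0.0], [-0.0, 0.0, -1.0]]
wrist_force: [1.1, 0.5, -0.5]
gripper_width: 1.005
```

Call:
drive_tool([
  [0.54,0.7,0,0],
  [0.54,0.7,0,0],
  [0.54,0.7,0,0],
  [0.54,0.7,0,0],
  [0.54,0.7,0,0],
])

```text
time_s: 1.25
tcp_pos: [0.4581, -0.129, 0.2921]
ee_rot: [[0.001, -1.0, 0.0], [-1.0, -0.001, -0.0], [0.0, -0.0, -1.0]]
wrist_force: [-0.2, 0.1, 0.2]
gripper_width: 0.996
```

```bash
python3 - <<'E'
from h import *
w=V("wrist","wrist1");t=w.t;print(t["time_s"],t["tcp_pos"],t["ee_rot"][:,0])
for n,a,z in(("yellow",((18,150,120),(35,255,255)),.03),("blue",((108,120,40),(128,255,255)),.045),("pale",((0,0,150),(180,40,255)),.004)):
  for b in w.blobs(*a,z): print(n,*b)
E
```

```text
1.25 [ 0.45808314 -0.12899092  0.29211923] [ 9.59114367e-04 -9.99999540e-01  2.07055812e-05]
yellow (254, 284, 30, 10) [439.9  50.1  42.8  15.7   0. ]
yellow (243, 243, 22, 16) [461.9  -9.4  28.8  22.4  63.2]
yellow (74, 115, 81, 71) [ 638.8 -154.3   86.7   76.    13.7]
blue (238, 100, 42, 103) [ 456.9 -152.7  125.4   30.8   79.3]
blue (0, 0, 63, 76) [ 713.9 -286.8   78.3   74.9   83. ]
pale (151, 300, 17, 24) [619.3 115.2  46.1  25.5 -89. ]
pale (0, 227, 12, 13) [843.6 -22.5  21.5  17.4  74.3]
pale (77, 223, 67, 36) [675.7  -9.8 100.5  56.    7.4]
pale (446, 145, 66, 95) [118.6 -87.7 144.6 108.8 -89.6]
pale (0, 120, 22, 67) [ 804.3 -142.8   96.8   30.8   75.5]
pale (240, 0, 53, 35) [ 446.4 -318.5   56.3   40.5   15.1]
pale (161, 0, 54, 48) [ 541.1 -311.4   56.8   50.   -73.7]
```

View pics/wrist1.png

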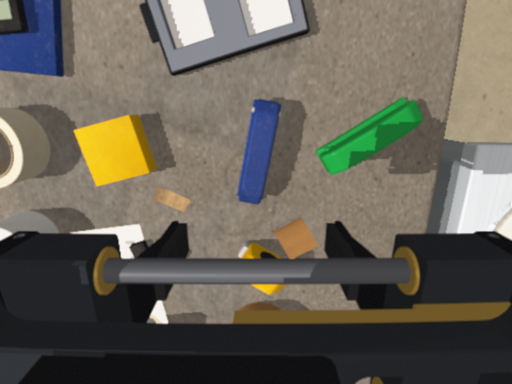

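The stapler (blue, about (259,150)) is clear on all sides. The wide tray is at the top, with its small pocket at left and the big one at right. Grasping the stapler.

Call:
drive_tool([
  [0.2,0.01,0.4,0.093],
  [0.2,0.01,0.9,0.093],
  [0.2,0.01,0.9,0.093],
  [0.2,0.01,0.9,0.093],
], fingers=70)

```text
time_s: 1.8
tcp_pos: [0.4576, -0.1535, 0.1859]
ee_rot: [[-0.183, -0.983, 0.003], [-0.983, 0.183, -0.001], [0.001, -0.003, -1.0]]
wrist_force: [0.5, 0.2, -0.1]
gripper_width: 0.811
```

Call:
drive_tool([
  [0,0,0.4,0],
  [0,0,0.77,0],
  [0,0,0.77,0],
  [0,0,0.77,0],
  [0,0,0.77,0],
])

```text
time_s: 2.42
tcp_pos: [0.4575, -0.1535, 0.0943]
ee_rot: [[-0.184, -0.983, 0.005], [-0.983, 0.184, -0.0], [-0.001, -0.005, -1.0]]
wrist_force: [0.3, -0.3, 0.1]
gripper_width: 0.799
```

Call:
drive_tool([
  [0,0,0,0],
  [0,0,0,0],
  [0,0,0,0],
  [0,0,0,0],
  [0,0,0,0],
  [0,0,0,0],
], fingers=10)

```text
time_s: 3.18
tcp_pos: [0.4556, -0.1536, 0.0918]
ee_rot: [[-0.185, -0.983, -0.001], [-0.983, 0.185, 0.0], [0.0, 0.001, -1.0]]
wrist_force: [-0.6, 0.5, -0.5]
gripper_width: 0.346
```

Call:
drive_tool([
  [0,0,-0.3,0],
  [0,0,-1,-0.093],
  [0,0,-1,-0.093],
  [0,0,-1,-0.093],
])

```text
time_s: 3.68
tcp_pos: [0.4562, -0.1535, 0.2129]
ee_rot: [[-0.0, -1.0, 0.004], [-1.0, 0.0, 0.0], [-0.0, -0.004, -1.0]]
wrist_force: [-0.1, 0.4, -3.9]
gripper_width: 0.339
```

Call:
drive_tool([
  [-0.5,0,-0.3,0],
  [-1,0,-0.3,0],
  [-1,0,-0.3,0],
])

```text
time_s: 4.05
tcp_pos: [0.455, -0.0306, 0.2462]
ee_rot: [[0.005, -1.0, -0.003], [-1.0, -0.005, 0.0], [-0.0, 0.003, -1.0]]
wrist_force: [-0.4, -0.0, -3.8]
gripper_width: 0.343
```

Call:
drive_tool([
  [-0.5,0,0,0],
  [-1,0,0,0],
  [-1,0,0,0],
])

```text
time_s: 4.42
tcp_pos: [0.4553, 0.0889, 0.2458]
ee_rot: [[0.004, -1.0, -0.003], [-1.0, -0.004, -0.001], [0.001, 0.003, -1.0]]
wrist_force: [0.2, -0.4, -2.8]
gripper_width: 0.346
```

Call:
drive_tool([
  [-0.5,0,0,0],
  [-1,0,0,0],
  [-1,0,0,0],
])

```text
time_s: 4.8
tcp_pos: [0.4557, 0.2083, 0.2458]
ee_rot: [[0.003, -1.0, -0.002], [-1.0, -0.003, -0.002], [0.002, 0.002, -1.0]]
wrist_force: [0.4, -0.0, -2.6]
gripper_width: 0.349
```

Call:
drive_tool([
  [-0.5,0,0,0],
  [-1,0,0,0],
  [-1,0,0,0],
])

```text
time_s: 5.18
tcp_pos: [0.456, 0.3279, 0.2455]
ee_rot: [[0.002, -1.0, -0.002], [-1.0, -0.002, -0.002], [0.002, 0.002, -1.0]]
wrist_force: [0.6, -0.9, -2.2]
gripper_width: 0.346
```

Call:
drive_tool([
  [-0.4,0,0,0],
  [-0.8,0,0,0],
  [-0.8,0,0,0],
  [-0.8,0,0,0],
  [-0.8,0,0,0],
])

```text
time_s: 5.8
tcp_pos: [0.4561, 0.4205, 0.2473]
ee_rot: [[-0.002, -1.0, -0.001], [-1.0, 0.002, -0.001], [0.002, 0.001, -1.0]]
wrist_force: [0.0, -0.2, -2.3]
gripper_width: 0.341
```

```bash
python3 - <<'E'
from h import *
w=V("wrist","wrist2");t=w.t;print(t["time_s"],t["tcp_pos"],t["ee_rot"][:,0],t["joints"])
for n,a,z in(("pale",((0,0,150),(180,40,255)),.004),):
  for b in w.blobs(*a,z): print(n,*b)
E
```

```text
5.8 [0.45605347 0.42045944 0.24732097] [-0.00190847 -0.99999705  0.00150008] [ 5.76001735e+01  2.35282150e+01 -3.92063540e+00 -8.97429190e-03
 -6.26578596e+01 -5.77054396e+01]
pale (219, 298, 12, 12) [500.4 611.8  18.1  16.3 -65.4]
pale (133, 85, 52, 52) [569.1 346.4  50.   47.6 -72.7]
pale (188, 31, 145, 92) [451.5 310.4 153.7  58.5  16.9]
pale (0, 0, 133, 160) [692.9 295.4 218.4 124.8  56.3]
```

View pics/wrist2.png

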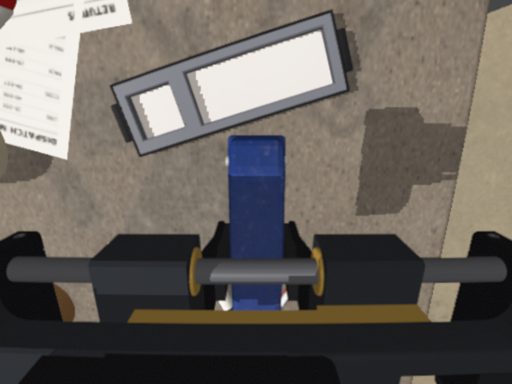

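The tray is fully in view: long pocket at (260,77), small pocket at (159,111). The stapler is held straight.

Call:
drive_tool([
  [0.45,0.04,0,0.09],
  [0.92,0.04,0,0.18],
  [0.92,0.04,0,0.27],
  [0.92,0.04,0,0.36],
  [0.92,0.04,0,0.45],
  [0.92,0.04,0,0.54],
  [0.92,0.04,0,0.639],
  [0.92,0.04,0,0.639],
  [0.92,0.04,0,0.639],
  [0.92,0.04,0,0.639],
])

```text
time_s: 7.1
tcp_pos: [0.451, 0.3118, 0.2479]
ee_rot: [[-0.957, -0.29, 0.0], [-0.29, 0.957, 0.0], [-0.0, 0.0, -1.0]]
wrist_force: [-0.9, 0.1, -2.5]
gripper_width: 0.34
```

```bash
python3 - <<'E'
from h import *
w=V("wrist","wrist3");t=w.t;print(t["time_s"],t["tcp_pos"],t["ee_rot"][:,0],t["joints"])
for b in w.blobs((108,120,40),(128,255,255),.155+.04): print(*b)
for b in w.blobs((0,0,150),(180,40,255),.004): print("pale",*b)
E
```

```text
7.1 [0.45097646 0.31182812 0.24793162] [-9.57073341e-01 -2.89845840e-01 -9.15502145e-05] [ 5.16064494e+01  1.67369700e+01 -1.42042573e+01 -1.41278345e-03
 -5.90515473e+01 -1.24756996e+02]
(232, 284, 49, 26) [483.  321.4  29.5  18.4 -73.1]
(229, 136, 56, 122) [423.  303.3  70.   31.5  16.9]
pale (62, 283, 38, 40) [712.8 117.6  68.8  58.3  16.2]
pale (41, 235, 62, 23) [621.  102.7  83.6  33.5 -73.1]
pale (467, 202, 26, 30) [422.5 611.5  57.2  10.8  61.3]
pale (321, 191, 61, 42) [464.5 443.8  78.6  54.4 -67.9]
pale (8, 138, 91, 76) [545.3  68.9  99.9  98.4 -29.6]
pale (282, 126, 7, 21) [398.3 331.4  23.7   7.1  18.7]
pale (220, 100, 61, 122) [442.5 302.1 149.5  69.7  17. ]
```

View pics/wrist3.png

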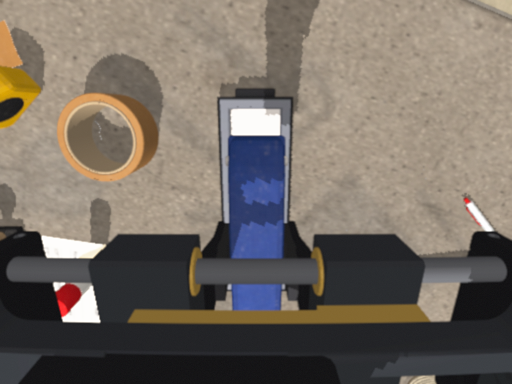

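Stapler is lined up over the long pocket (tray centred at column 256). Lowering and releasing.

Call:
drive_tool([
  [0,0,0.4,0],
  [0,0,0.8,0],
  [0,0,1,0],
  [0,0,1,0],
])

```text
time_s: 7.65
tcp_pos: [0.4503, 0.3112, 0.126]
ee_rot: [[-0.957, -0.289, -0.003], [-0.289, 0.957, -0.004], [0.004, -0.003, -1.0]]
wrist_force: [0.5, 0.0, -2.8]
gripper_width: 0.345
```

Call:
drive_tool([
  [0,0,0.15,0],
  [0,0,0.25,0],
  [0,0,0.25,0],
  [0,0,0.25,0],
  [0,0,0.25,0],
  [0,0,0.25,0],
])

```text
time_s: 8.4
tcp_pos: [0.4511, 0.3122, 0.0983]
ee_rot: [[-0.957, -0.289, 0.001], [-0.289, 0.957, 0.001], [-0.001, 0.001, -1.0]]
wrist_force: [-0.5, 0.6, -3.1]
gripper_width: 0.345
```

Call:
drive_tool([
  [0,0,0.02,0],
  [0,0,0.02,0],
  [0,0,0.02,0],
])

```text
time_s: 8.78
tcp_pos: [0.4512, 0.3123, 0.0958]
ee_rot: [[-0.957, -0.289, 0.001], [-0.289, 0.957, 0.001], [-0.001, 0.0, -1.0]]
wrist_force: [-0.7, -0.3, 0.1]
gripper_width: 0.339
```

Call:
drive_tool([
  [0,0,0,0],
  [0,0,0,0],
  [0,0,0,0],
  [0,0,0,0],
], fingers=65)

```text
time_s: 9.28
tcp_pos: [0.451, 0.312, 0.0954]
ee_rot: [[-0.957, -0.289, 0.0], [-0.289, 0.957, 0.0], [-0.0, 0.0, -1.0]]
wrist_force: [-0.1, 0.6, -0.1]
gripper_width: 0.695
```

Call:
drive_tool([
  [0,0,-0.3,0],
  [0,0,-0.8,0],
  [0,0,-1,0],
  [0,0,-1,0],
])

```text
time_s: 9.78
tcp_pos: [0.4516, 0.3127, 0.2177]
ee_rot: [[-0.957, -0.289, 0.003], [-0.289, 0.957, 0.004], [-0.004, 0.003, -1.0]]
wrist_force: [0.0, 0.1, -0.5]
gripper_width: 0.746
```

Call:
drive_tool([
  [-0.3,-0.35,-0.2,-0.09],
  [-0.6,-0.75,-0.3,-0.18],
  [-0.6,-0.75,-0.3,-0.27],
  [-0.6,-0.75,-0.3,-0.36],
  [-0.6,-0.75,-0.3,-0.45],
  [-0.6,-0.75,-0.3,-0.54],
  [-0.6,-0.75,-0.3,-0.639],
  [-0.6,-0.75,-0.3,-0.639],
])

```text
time_s: 10.78
tcp_pos: [0.5454, 0.2463, 0.2495]
ee_rot: [[-0.002, -1.0, -0.003], [-1.0, 0.002, -0.002], [0.002, 0.003, -1.0]]
wrist_force: [1.0, 0.4, 0.1]
gripper_width: 0.745
```

Call:
drive_tool([
  [0.28,-0.4,0,0],
  [0.56,-0.77,0,0],
  [0.56,-0.77,0,0],
  [0.56,-0.77,0,0],
  [0.56,-0.77,0,0],
])

```text
time_s: 11.4
tcp_pos: [0.6374, 0.1802, 0.2513]
ee_rot: [[0.0, -1.0, -0.001], [-1.0, -0.0, -0.0], [0.0, 0.001, -1.0]]
wrist_force: [-0.7, 0.9, -0.3]
gripper_width: 0.747
```

```bash
python3 - <<'E'
from h import *
w=V("wrist","wrist4");t=w.t;print(t["time_s"],t["tcp_pos"],t["ee_rot"][:,0],t["gripper_width"])
for n,a,z in(("red0",((0,150,80),(7,255,255)),.092),("red1",((172,150,80),(180,255,255)),.092),("yellow",((18,150,80),(35,255,255)),.064)):
  for b in w.blobs(*a,z,40): print(n,*b)
E
```

```text
11.4 [0.63741812 0.1802171  0.25129229] [ 4.30196834e-04 -9.99999901e-01  1.11570119e-04] 0.7468908832044014
red0 (196, 209, 7, 14) [692.8 202.2  14.8   4.4  73.8]
red0 (241, 137, 26, 27) [640.1 140.3  23.6  21.9 -49.8]
yellow (194, 304, 294, 19) [530.4 341.6 366.5  24.5  -0. ]
yellow (371, 249, 12, 46) [497.8 283.   61.9  11.4 -78.9]
yellow (130, 249, 12, 46) [776.8 283.3  61.4  12.1  81.6]
yellow (402, 0, 88, 56) [465.7  30.4  81.1  46.1   2.1]
```

View pics/wrist4.png

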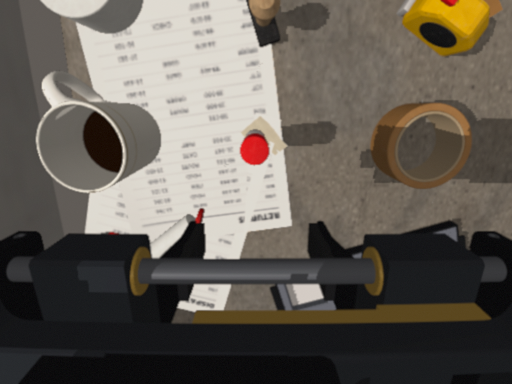

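The glue cap is at (254,150). The mug at left is near, so I'll turn the jaws to run nearly along y, which also suits the tray.

Call:
drive_tool([
  [0.335,-0.02,0,0.09],
  [0.335,-0.02,0,0.18],
  [0.335,-0.02,0,0.27],
  [0.335,-0.02,0,0.36],
  [0.335,-0.02,0,0.45],
  [0.335,-0.02,0,0.54],
  [0.335,-0.02,0,0.639],
  [0.335,-0.02,0,0.639],
  [0.335,-0.02,0.3,0.639],
  [0.335,-0.02,0.3,0.639],
])

```text
time_s: 12.7
tcp_pos: [0.6389, 0.1391, 0.2128]
ee_rot: [[-0.957, -0.291, -0.006], [-0.291, 0.957, -0.002], [0.007, -0.0, -1.0]]
wrist_force: [-0.2, -0.1, 0.0]
gripper_width: 0.746
```

Call:
drive_tool([
  [0,0,0.3,0],
  [0,0,0.6,0],
  [0,0,0.87,0],
  [0,0,0.87,0],
  [0,0,0.87,0],
  [0,0,0.87,0],
])

```text
time_s: 13.45
tcp_pos: [0.6418, 0.1397, 0.1134]
ee_rot: [[-0.957, -0.289, 0.004], [-0.289, 0.957, 0.001], [-0.004, 0.0, -1.0]]
wrist_force: [0.0, -0.2, -1.0]
gripper_width: 0.746
```

Call:
drive_tool([
  [0,0,0,0],
  [0,0,0,0],
  [0,0,0,0],
  [0,0,0,0],
  [0,0,0,0],
  [0,0,0,0],
], fingers=5)

```text
time_s: 14.2
tcp_pos: [0.6407, 0.1392, 0.1109]
ee_rot: [[-0.957, -0.289, -0.0], [-0.289, 0.957, -0.0], [0.0, -0.0, -1.0]]
wrist_force: [0.5, -0.4, -0.7]
gripper_width: 0.298
```

Call:
drive_tool([
  [0,0,-0.3,0],
  [0,0,-0.8,0],
  [0,0,-1,0],
  [0,0,-1,0],
])

```text
time_s: 14.7
tcp_pos: [0.6415, 0.1396, 0.2337]
ee_rot: [[-0.957, -0.289, 0.005], [-0.289, 0.957, 0.002], [-0.005, 0.001, -1.0]]
wrist_force: [-0.4, 0.2, -0.6]
gripper_width: 0.299
```

Call:
drive_tool([
  [0.02,0.4,0,0],
  [0.035,0.8,0,0],
  [0.035,0.91,0,0],
  [0.035,0.91,0,0],
])

```text
time_s: 15.2
tcp_pos: [0.6045, 0.243, 0.2295]
ee_rot: [[-0.957, -0.29, -0.002], [-0.29, 0.957, -0.001], [0.003, -0.001, -1.0]]
wrist_force: [1.0, -0.7, -0.1]
gripper_width: 0.301
```

Call:
drive_tool([
  [0.02,0.4,0,0],
  [0.035,0.8,0,0],
  [0.035,0.91,0,0],
  [0.035,0.91,0,0],
  [0.035,0.91,0,0],
  [0.035,0.91,0,0],
])

```text
time_s: 15.95
tcp_pos: [0.5702, 0.3445, 0.2311]
ee_rot: [[-0.958, -0.287, -0.0], [-0.287, 0.958, -0.0], [0.0, -0.0, -1.0]]
wrist_force: [-0.3, -0.1, -0.2]
gripper_width: 0.3
```

```bash
python3 - <<'E'
from h import *
w=V("wrist","wrist5");t=w.t;print(t["time_s"],t["tcp_pos"],t["gripper_width"])
s=V("side","side5");S=V("scene","scene5")
cv2.imwrite("pics/c5.png",np.hstack([cv2.resize(w.im,(400,300)),cv2.resize(S.im[40:220,90:330],(400,300))]))
E
```

```text
15.95 [0.57016692 0.34449059 0.23105831] 0.30000137072437616
```

View pics/c5.png

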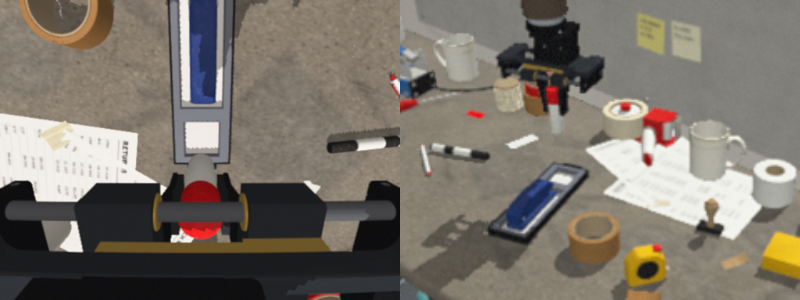

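The stapler sits in its pocket and the glue stick is upright in the jaws above the small pocket. Lowering.

Call:
drive_tool([
  [0,0.02,0.4,0],
  [0,0.02,0.75,0],
  [0,0.02,0.94,0],
  [0,0.02,0.965,0],
  [0,0.02,0.965,0],
  [0,0.02,0.965,0],
  [0,0.02,0.965,0],
])

```text
time_s: 16.98
tcp_pos: [0.5692, 0.3484, 0.1162]
ee_rot: [[-0.957, -0.289, 0.001], [-0.289, 0.957, 0.001], [-0.001, 0.001, -1.0]]
wrist_force: [0.2, 0.2, 0.2]
gripper_width: 0.3
```

Call:
drive_tool([
  [0,-0.01,0.012,0],
  [0,-0.01,0.012,0],
  [0,-0.01,0.012,0],
])

```text
time_s: 17.35
tcp_pos: [0.5693, 0.347, 0.1138]
ee_rot: [[-0.957, -0.289, -0.0], [-0.289, 0.957, -0.0], [0.0, -0.0, -1.0]]
wrist_force: [1.1, 0.5, -0.7]
gripper_width: 0.301
```

Call:
drive_tool([
  [0,0,0,0],
  [0,0,0,0],
  [0,0,0,0],
  [0,0,0,0],
], fingers=65)

```text
time_s: 17.85
tcp_pos: [0.5693, 0.3471, 0.1138]
ee_rot: [[-0.957, -0.289, 0.0], [-0.289, 0.957, 0.0], [-0.0, 0.0, -1.0]]
wrist_force: [0.2, -0.3, -0.2]
gripper_width: 0.668
```

Call:
drive_tool([
  [0,0,-0.2,0],
  [0,0,-0.6,0],
  [0,0,-1,0],
  [0,0,-1,0],
])

```text
time_s: 18.35
tcp_pos: [0.5709, 0.3483, 0.2395]
ee_rot: [[-0.957, -0.289, 0.008], [-0.289, 0.957, 0.007], [-0.01, 0.004, -1.0]]
wrist_force: [-0.3, -0.9, -0.3]
gripper_width: 0.747
```

Call:
drive_tool([
  [0.4,-0.5,-0.1,-0.09],
  [0.8,-1,-0.15,-0.18],
  [0.8,-1,-0.15,-0.27],
  [0.8,-1,-0.15,-0.36],
  [0.8,-1,-0.15,-0.45],
  [0.8,-1,-0.15,-0.54],
  [0.8,-1,-0.15,-0.639],
  [0.8,-1,-0.15,-0.639],
])

```text
time_s: 19.35
tcp_pos: [0.5117, 0.2043, 0.2511]
ee_rot: [[-0.002, -1.0, -0.001], [-1.0, 0.002, -0.001], [0.001, 0.001, -1.0]]
wrist_force: [-0.6, -0.0, -0.2]
gripper_width: 0.747
```

Call:
drive_tool([
  [0.4,0.2,0,0],
  [0.6,0.26,0,0],
  [0.6,0.26,0,0],
])

```text
time_s: 19.73
tcp_pos: [0.4804, 0.1312, 0.252]
ee_rot: [[-0.003, -1.0, 0.0], [-1.0, 0.003, 0.0], [-0.0, -0.0, -1.0]]
wrist_force: [-0.5, -0.0, 0.6]
gripper_width: 0.751
```

Call:
drive_tool([
  [0.4,0.2,0,0],
  [0.6,0.26,0,0],
  [0.6,0.26,0,0],
  [0.6,0.26,0,0],
  [0.6,0.26,0,0],
])

```text
time_s: 20.35
tcp_pos: [0.4503, 0.0614, 0.2518]
ee_rot: [[0.001, -1.0, 0.0], [-1.0, -0.001, 0.0], [-0.0, -0.0, -1.0]]
wrist_force: [0.4, -0.1, -0.8]
gripper_width: 0.748
```

```bash
python3 - <<'E'
from h import *
w=V("wrist","wrist6");t=w.t;print(t["time_s"],t["tcp_pos"],t["ee_rot"][:,0],t["gripper_width"],t["joints"])
for n,a,z in(("yellow",((18,150,60),(35,255,255)),.064),("yellow",((18,150,60),(35,255,255)),.03),("redbtn",((0,150,80),(7,255,255)),.067),("blk",((0,0,0),(180,90,40)),.064)):
  for b in w.blobs(*a,z,40): print(n,*b)
E
```

```text
20.35 [0.45026867 0.06140399 0.25175031] [ 6.98101959e-04 -9.99999753e-01 -8.70390672e-05] 0.7483373590473708 [ 2.83556249e+01  7.44702908e+00 -2.59595453e+01  4.44355609e-03
 -5.65760287e+01 -2.83180744e+01]
yellow (194, 304, 296, 19) [3.420e+02 2.234e+02 3.695e+02 2.510e+01 1.000e-01]
yellow (363, 247, 20, 48) [315.2 163.7  65.2  20.5 -78.4]
yellow (130, 247, 20, 48) [585.8 164.4  64.7  19.8  78.7]
yellow (228, 109, 66, 57) [447.   13.4  62.7  34.1 -32.1]
yellow (34, 0, 87, 24) [ 611.6 -101.3   79.2   19.    -1.8]
yellow (194, 304, 296, 19) [3.289e+02 2.525e+02 4.142e+02 2.810e+01 1.000e-01]
yellow (363, 247, 20, 48) [298.8 185.6  73.1  23.  -78.4]
yellow (130, 247, 20, 48) [602.2 186.4  72.6  22.2  78.7]
yellow (228, 109, 66, 57) [446.6  17.2  70.3  38.2 -32.1]
yellow (34, 0, 87, 24) [ 631.  -111.4   88.7   21.3   -1.8]
redbtn (237, 121, 13, 14) [463.5   2.1  12.4  11.7  89.7]
blk (270, 298, 38, 11) [411.9 209.2  44.8  10.   15. ]
blk (0, 232, 512, 152) [ 4.405e+02  2.317e+02  6.984e+02  2.342e+02 -1.000e-01]
blk (308, 222, 44, 37) [368.3 124.2  50.2  44.1  -0. ]
blk (163, 222, 42, 37) [532.  124.4  47.6  44.2  -0. ]
blk (105, 111, 19, 38) [592.6   4.5  38.5   6.7 -72. ]
```

View pics/wrist6.png

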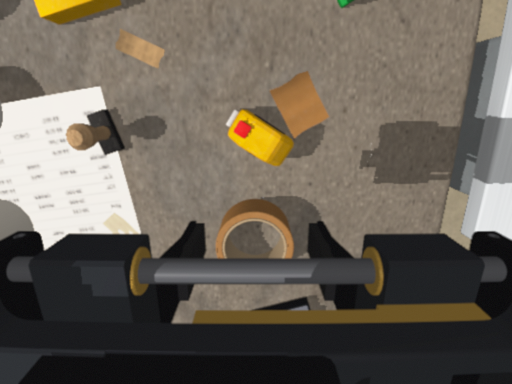

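The tape measure is at (261,137), long axis 32° off, with clear space round it. The stamp stands at (105,130) on the paper.

Call:
drive_tool([
  [0.4,0.03,0,-0.09],
  [0.4,0.03,0,-0.18],
  [0.4,0.03,0,-0.27],
  [0.4,0.03,0,-0.36],
  [0.4,0.03,0,-0.45],
  [0.4,0.03,0,-0.506],
  [0.4,0.03,0.2,-0.506],
  [0.4,0.03,0.4,-0.506],
  [0.4,0.03,0.4,-0.506],
])

```text
time_s: 21.52
tcp_pos: [0.4453, 0.0126, 0.2024]
ee_rot: [[0.848, -0.53, -0.004], [-0.53, -0.848, -0.002], [-0.003, 0.004, -1.0]]
wrist_force: [1.1, 0.0, -0.0]
gripper_width: 0.749
```

Call:
drive_tool([
  [0,0,0.3,0],
  [0,0,0.6,0],
  [0,0,0.93,0],
  [0,0,0.93,0],
  [0,0,0.93,0],
  [0,0,0.93,0],
])

```text
time_s: 22.28
tcp_pos: [0.4472, 0.013, 0.094]
ee_rot: [[0.848, -0.53, 0.004], [-0.53, -0.848, 0.001], [0.003, -0.003, -1.0]]
wrist_force: [-0.9, -0.3, -0.4]
gripper_width: 0.747
```

Call:
drive_tool([
  [0,0,0,0],
  [0,0,0,0],
  [0,0,0,0],
  [0,0,0,0],
  [0,0,0,0],
  [0,0,0,0],
], fingers=10)

```text
time_s: 23.02
tcp_pos: [0.4465, 0.0127, 0.0924]
ee_rot: [[0.848, -0.53, 0.001], [-0.53, -0.848, 0.0], [0.001, -0.001, -1.0]]
wrist_force: [0.8, 1.6, 1.0]
gripper_width: 0.386
```

Call:
drive_tool([
  [0,0,-0.3,0],
  [0,0,-0.8,0],
  [0,0,-1,0],
  [0,0,-1,0],
  [0,0,-1,0],
])

```text
time_s: 23.65
tcp_pos: [0.4445, 0.012, 0.2104]
ee_rot: [[0.847, -0.531, -0.004], [-0.531, -0.847, -0.001], [-0.003, 0.003, -1.0]]
wrist_force: [-0.0, -0.6, -2.5]
gripper_width: 0.39
```

Call:
drive_tool([
  [0.2,0.3,-0.2,0.09],
  [0.44,0.71,-0.35,0.18],
  [0.44,0.71,-0.35,0.27],
  [0.44,0.71,-0.35,0.371],
  [0.44,0.71,-0.35,0.371],
])

```text
time_s: 24.28
tcp_pos: [0.4446, -0.0881, 0.2521]
ee_rot: [[0.267, -0.964, -0.005], [-0.964, -0.267, -0.0], [-0.001, 0.005, -1.0]]
wrist_force: [0.2, -0.0, -2.5]
gripper_width: 0.388
```

Call:
drive_tool([
  [0.4,0.1,0,0],
  [0.61,0.17,0,0],
  [0.61,0.17,0,0],
])

```text
time_s: 24.65
tcp_pos: [0.4449, -0.1646, 0.2527]
ee_rot: [[0.267, -0.964, -0.003], [-0.964, -0.267, 0.0], [-0.001, 0.003, -1.0]]
wrist_force: [-0.6, -0.2, -2.8]
gripper_width: 0.388
```

Call:
drive_tool([
  [0.4,0.1,0,0],
  [0.61,0.17,0,0],
  [0.61,0.17,0,0],
  [0.61,0.17,0,0],
  [0.61,0.17,0,0],
])

```text
time_s: 25.28
tcp_pos: [0.4454, -0.2387, 0.254]
ee_rot: [[0.269, -0.963, -0.0], [-0.963, -0.269, 0.0], [-0.0, 0.0, -1.0]]
wrist_force: [-0.1, -0.7, -2.7]
gripper_width: 0.384
```

```bash
python3 - <<'E'
from h import *
w=V("wrist","wrist7");t=w.t;print(t["time_s"],t["tcp_pos"],t["ee_rot"][:,0],t["gripper_width"],t["joints"])
for b in w.blobs((0,0,150),(180,40,255),.004): print("pale",*b)
zb=t["tcp_pos"][2]-.0915
for b in w.blobs((18,150,60),(35,255,255),zb+.064): print("y",*b)
E
```

```text
25.275 [ 0.44535957 -0.23874296  0.25404488] [ 2.68649932e-01 -9.63237812e-01 -3.62506523e-04] 0.3835245596132779 [-9.76408949e+00  1.23311931e+01 -1.93666463e+01 -1.27197564e-02
 -5.83278247e+01  2.53547207e+01]
pale (406, 375, 30, 9) [86.6 25.8 52.5 18.1 13. ]
pale (424, 282, 36, 40) [ 130.4 -122.    70.3   47.9  -74.5]
pale (53, 282, 27, 34) [660.3  20.2  58.8  38.6 -74.2]
pale (239, 174, 34, 10) [ 444.1 -230.5   41.6   11.7   15.6]
pale (170, 53, 46, 66) [ 543.2 -316.7   71.6   49.4  -73.9]
pale (249, 40, 51, 88) [ 453.5 -342.9   95.1   55.7  -73.7]
pale (202, 28, 10, 17) [ 540.  -372.5   17.3    8.3  -67.1]
pale (154, 28, 46, 21) [ 571.7 -361.9   49.7   19.7   16.6]
y (137, 305, 297, 18) [ 423.9 -219.3  158.    10.8   15.7]
y (225, 285, 63, 22) [ 442.3 -226.4   31.4   12.7   15.6]
y (317, 248, 14, 47) [ 413.6 -248.9   26.7    6.   -67.3]
y (183, 248, 13, 47) [ 478.2 -230.8   26.6    5.6  -81.4]
y (222, 183, 69, 76) [ 453.1 -265.4   37.7   32.7  -74.4]
y (44, 166, 80, 65) [ 531.9 -255.1   34.5   31.    14.4]
y (361, 50, 135, 54) [ 402.3 -346.1   55.7   15.3    6.7]
```

View pics/wrist7.png

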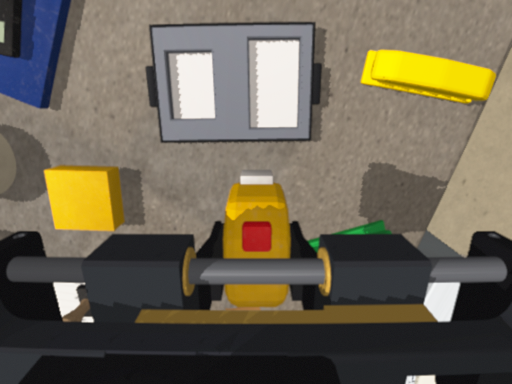

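The wide tray is fully seen: big pocket at (274,84), small pocket at (193,86). The tape measure is held straight with its hook at (256,178). Placing it.

Call:
drive_tool([
  [0.4,0.1,0,-0.006],
  [0.83,0.168,0,-0.006],
  [0.83,0.168,0,-0.006],
  [0.83,0.168,0.2,-0.006],
  [0.83,0.168,0.3,-0.006],
  [0.83,0.168,0.3,-0.006],
])

```text
time_s: 26.08
tcp_pos: [0.4522, -0.3402, 0.2174]
ee_rot: [[0.279, -0.96, -0.002], [-0.96, -0.279, 0.001], [-0.002, 0.002, -1.0]]
wrist_force: [-0.5, -0.6, -2.0]
gripper_width: 0.392
```

Call:
drive_tool([
  [0,0,0.3,0],
  [0,0,0.6,0],
  [0,0,0.85,0],
  [0,0,1,0],
  [0,0,1,0],
  [0,0,1,0],
])

```text
time_s: 26.82
tcp_pos: [0.4533, -0.3412, 0.0994]
ee_rot: [[0.279, -0.96, 0.002], [-0.96, -0.279, -0.001], [0.001, -0.001, -1.0]]
wrist_force: [-0.8, 0.3, -2.0]
gripper_width: 0.385
```

Call:
drive_tool([
  [0,0,0.03,0],
  [0,0,0.03,0],
  [0,0,0.03,0],
  [0,0,0.03,0],
])

```text
time_s: 27.32
tcp_pos: [0.4533, -0.3414, 0.0961]
ee_rot: [[0.279, -0.96, 0.002], [-0.96, -0.279, -0.001], [0.002, -0.002, -1.0]]
wrist_force: [0.8, 1.5, 5.2]
gripper_width: 0.386
```

Call:
drive_tool([
  [0,0,0,0],
  [0,0,0,0],
  [0,0,0,0],
  [0,0,0,0],
], fingers=65)

```text
time_s: 27.82
tcp_pos: [0.4523, -0.3411, 0.0944]
ee_rot: [[0.278, -0.961, -0.0], [-0.961, -0.278, 0.0], [-0.0, 0.0, -1.0]]
wrist_force: [-0.1, 0.3, -0.2]
gripper_width: 0.716
```

Call:
drive_tool([
  [0,0,-0.2,0],
  [0,0,-0.6,0],
  [0,0,-1,0],
  [0,0,-1,0],
])

```text
time_s: 28.32
tcp_pos: [0.4544, -0.3421, 0.2191]
ee_rot: [[0.279, -0.96, 0.009], [-0.96, -0.279, -0.004], [0.007, -0.007, -1.0]]
wrist_force: [0.7, -0.3, -0.0]
gripper_width: 0.747
```

Call:
drive_tool([
  [0,0,-0.28,0.09],
  [0,0,-0.28,0.141],
  [0,0,-0.28,0.141],
  [0,0,-0.28,0.141],
])

```text
time_s: 28.82
tcp_pos: [0.452, -0.3409, 0.247]
ee_rot: [[0.001, -1.0, -0.002], [-1.0, -0.001, 0.001], [-0.001, 0.002, -1.0]]
wrist_force: [-0.2, -0.5, -0.2]
gripper_width: 0.748
```

Call:
drive_tool([
  [-0.42,-0.17,0,0],
  [-0.84,-0.35,0,0],
  [-0.84,-0.35,0,0],
])

```text
time_s: 29.2
tcp_pos: [0.4955, -0.2377, 0.2475]
ee_rot: [[0.006, -1.0, -0.001], [-1.0, -0.006, 0.0], [-0.0, 0.001, -1.0]]
wrist_force: [-0.7, -0.6, 0.1]
gripper_width: 0.75
```

Call:
drive_tool([
  [-0.42,-0.17,0,0],
  [-0.84,-0.35,0,0],
  [-0.84,-0.35,0,0],
])

```text
time_s: 29.58
tcp_pos: [0.5374, -0.1375, 0.2476]
ee_rot: [[0.005, -1.0, -0.001], [-1.0, -0.005, 0.0], [-0.0, 0.001, -1.0]]
wrist_force: [-0.5, -0.4, -1.1]
gripper_width: 0.751
```

Call:
drive_tool([
  [-0.42,-0.17,0,0],
  [-0.84,-0.35,0,0],
  [-0.84,-0.35,0,0],
])

```text
time_s: 29.95
tcp_pos: [0.5793, -0.0373, 0.2474]
ee_rot: [[0.003, -1.0, -0.001], [-1.0, -0.003, -0.0], [0.0, 0.001, -1.0]]
wrist_force: [0.0, -0.1, -0.6]
gripper_width: 0.748
```

Call:
drive_tool([
  [-0.42,-0.17,0,0],
  [-0.84,-0.35,0,0],
  [-0.84,-0.35,0,0],
  [-0.84,-0.35,0,0],
  [-0.84,-0.35,0,0],
])

```text
time_s: 30.58
tcp_pos: [0.6199, 0.0602, 0.2482]
ee_rot: [[-0.002, -1.0, -0.001], [-1.0, 0.002, -0.0], [0.0, 0.001, -1.0]]
wrist_force: [-0.7, -0.6, 0.7]
gripper_width: 0.748
```

```bash
python3 - <<'E'
from h import *
w=V("wrist","wrist8");t=w.t;print(t["time_s"],t["tcp_pos"],t["ee_rot"][:,0],t["gripper_width"],t["joints"])
for n,a,z in(("blk",((0,0,0),(180,255,50)),.012),("wood",((5,70,60),(20,220,220)),.06)):
  for b in w.blobs(*a,z,60,(100,20,420,230)): print(n,*b)
cv2.imwrite("pics/c8.png",cv2.resize(w.im[0:230,80:400],(800,575)))
E
```

```text
30.575 [0.61990515 0.06018606 0.24817142] [-2.03764959e-03 -9.99997883e-01  2.87064194e-04] 0.7482297647877171 [ 2.04127901e+01  2.36996941e+01 -3.51938463e+00  1.27255377e-03
 -6.28247987e+01 -2.05301264e+01]
blk (187, 222, 16, 8) [698.7 126.3  19.6   9.7   0. ]
blk (309, 221, 18, 9) [ 5.419e+02  1.259e+02  2.220e+01  1.110e+01 -2.000e-01]
wood (348, 200, 72, 30) [ 4.798e+02  9.310e+01  7.960e+01  3.370e+01 -4.000e-01]
wood (232, 123, 29, 30) [629.8  10.6  27.6  27.4 -26.2]
wood (269, 28, 47, 41) [587.4 -70.1  42.9  18.9 -25.9]
```

View pics/c8.png

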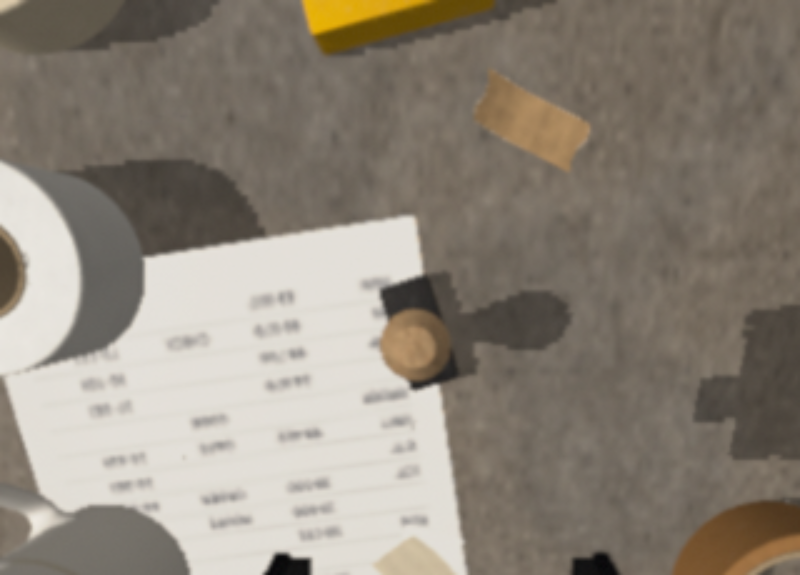

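The stamp knob is at crop (415,345). Its base's long axis is at about 106° in the world, already parallel to the small pocket's long side, so pick and place need no turn between.

Call:
drive_tool([
  [0.3,-0.08,0,-0.09],
  [0.413,-0.083,0,-0.142],
  [0.413,-0.083,0,-0.142],
  [0.413,-0.083,0.15,-0.142],
  [0.413,-0.083,0.3,-0.142],
  [0.413,-0.083,0.3,-0.142],
])

```text
time_s: 31.38
tcp_pos: [0.6294, 0.0126, 0.2109]
ee_rot: [[0.279, -0.96, -0.003], [-0.96, -0.279, -0.001], [-0.0, 0.003, -1.0]]
wrist_force: [-0.2, 0.3, 0.1]
gripper_width: 0.745
```

Call:
drive_tool([
  [0,0,0.3,0],
  [0,0,0.6,0],
  [0,0,0.9,0],
  [0,0,0.9,0],
  [0,0,0.9,0],
  [0,0,0.9,0],
])

```text
time_s: 32.12
tcp_pos: [0.6316, 0.0128, 0.1065]
ee_rot: [[0.28, -0.96, 0.004], [-0.96, -0.28, 0.001], [0.0, -0.004, -1.0]]
wrist_force: [-0.1, -0.4, -0.0]
gripper_width: 0.752
```

Call:
drive_tool([
  [0,0,0,0],
  [0,0,0,0],
  [0,0,0,0],
  [0,0,0,0],
  [0,0,0,0],
  [0,0,0,0],
], fingers=5)

```text
time_s: 32.88
tcp_pos: [0.6303, 0.0125, 0.1042]
ee_rot: [[0.28, -0.96, -0.0], [-0.96, -0.28, -0.0], [0.0, 0.0, -1.0]]
wrist_force: [-0.1, 0.3, 1.1]
gripper_width: 0.292
```

Call:
drive_tool([
  [0,0,-0.3,0],
  [0,0,-0.8,0],
  [0,0,-1,0],
  [0,0,-1,0],
  [0,0,-1,0],
])

```text
time_s: 33.5
tcp_pos: [0.6295, 0.0125, 0.2226]
ee_rot: [[0.28, -0.96, -0.003], [-0.96, -0.28, -0.0], [-0.001, 0.003, -1.0]]
wrist_force: [0.0, 0.3, -1.1]
gripper_width: 0.292
```

Call:
drive_tool([
  [0.4,0.24,0,0],
  [0.81,0.486,0,0],
  [0.81,0.486,0,0],
])

```text
time_s: 33.88
tcp_pos: [0.5996, -0.1003, 0.2219]
ee_rot: [[0.275, -0.961, -0.005], [-0.961, -0.275, -0.0], [-0.001, 0.005, -1.0]]
wrist_force: [0.0, 0.7, -0.5]
gripper_width: 0.293
```

Call:
drive_tool([
  [0.4,0.24,0,0],
  [0.81,0.486,0,0],
  [0.81,0.486,0,0],
])

```text
time_s: 34.25
tcp_pos: [0.5714, -0.2093, 0.2222]
ee_rot: [[0.276, -0.961, -0.004], [-0.961, -0.276, 0.0], [-0.001, 0.003, -1.0]]
wrist_force: [0.5, 0.6, -0.7]
gripper_width: 0.29
```

Call:
drive_tool([
  [0.4,0.24,0,0],
  [0.81,0.486,0,0],
  [0.81,0.486,0,0],
  [0.81,0.486,0,0],
  [0.81,0.486,0,0],
])

```text
time_s: 34.88
tcp_pos: [0.5447, -0.3149, 0.2237]
ee_rot: [[0.282, -0.959, -0.001], [-0.959, -0.282, 0.0], [-0.001, 0.001, -1.0]]
wrist_force: [-0.6, 1.0, 0.2]
gripper_width: 0.289
```

```bash
python3 - <<'E'
from h import *
w=V("wrist");t=w.t;print(t["time_s"],t["tcp_pos"],t["gripper_width"])
S=V("scene")
cv2.imwrite("pics/c9.png",np.hstack([cv2.resize(w.im,(400,300)),cv2.resize(S.im[130:280,260:460],(400,300))]))
E
```

```text
34.875 [ 0.54473238 -0.31491895  0.22372144] 0.28863229758140785
```

View pics/c9.png

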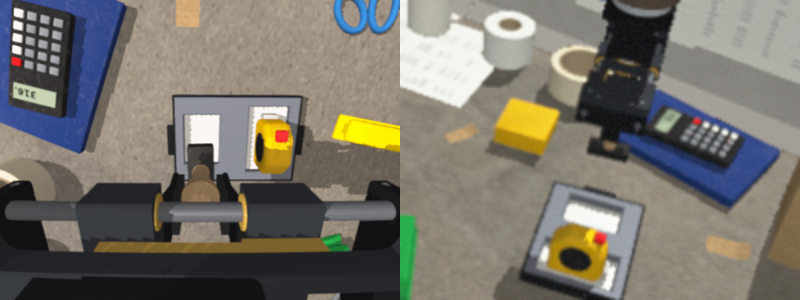

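Left: stamp above the small pocket with its base parallel, tape measure standing in the big pocket. Right: the stamp hangs upright. Lowering.

Call:
drive_tool([
  [0.01,0.016,0.3,0],
  [0.01,0.016,0.65,0],
  [0.01,0.016,0.9,0],
  [0.01,0.016,0.95,0],
  [0.01,0.016,0.95,0],
  [0.01,0.016,0.95,0],
  [0.01,0.016,0.95,0],
])

```text
time_s: 35.85
tcp_pos: [0.5433, -0.3183, 0.1115]
ee_rot: [[0.28, -0.96, 0.003], [-0.96, -0.28, -0.001], [0.001, -0.002, -1.0]]
wrist_force: [-0.8, -0.1, -0.3]
gripper_width: 0.288
```

Call:
drive_tool([
  [0,0,0.02,0],
  [0,0,0.03,0],
  [0,0,0.03,0],
  [0,0,0.03,0],
  [0,0,0.03,0],
])

```text
time_s: 36.48
tcp_pos: [0.543, -0.3184, 0.1081]
ee_rot: [[0.281, -0.96, 0.001], [-0.96, -0.281, -0.001], [0.001, -0.001, -1.0]]
wrist_force: [-1.8, 0.9, 5.6]
gripper_width: 0.291
```

Contact force of 5.6 N shows the stamp is on the pocket floor. Releasing and lifting, then backing off to look.

Call:
drive_tool([
  [0,0,0,0],
  [0,0,0,0],
  [0,0,0,0],
  [0,0,0,0],
], fingers=55)

```text
time_s: 36.98
tcp_pos: [0.5426, -0.3181, 0.1063]
ee_rot: [[0.28, -0.96, -0.0], [-0.96, -0.28, 0.0], [-0.0, 0.0, -1.0]]
wrist_force: [0.3, -0.3, 0.4]
gripper_width: 0.607
```

Call:
drive_tool([
  [0,0,-0.2,0],
  [0,0,-0.6,0],
  [0,0,-1,0],
  [0,0,-1,0],
])

```text
time_s: 37.48
tcp_pos: [0.5447, -0.3189, 0.2317]
ee_rot: [[0.281, -0.96, 0.009], [-0.96, -0.281, -0.004], [0.006, -0.008, -1.0]]
wrist_force: [0.1, 0.2, -0.4]
gripper_width: 0.625
```

Call:
drive_tool([
  [-0.5,0.2,-0.3,0],
  [-0.8,0.3,-0.5,0],
  [-0.8,0.3,-0.5,0],
  [-0.8,0.3,-0.5,0],
  [-0.8,0.3,-0.5,0],
])

```text
time_s: 38.1
tcp_pos: [0.4813, -0.2365, 0.2851]
ee_rot: [[0.279, -0.96, -0.003], [-0.96, -0.279, 0.001], [-0.001, 0.002, -1.0]]
wrist_force: [0.5, 0.4, -0.4]
gripper_width: 0.633
```

```bash
python3 - <<'E'
from h import *
w=V("wrist");t=w.t;print(t["time_s"],t["tcp_pos"],t["gripper_width"])
S=V("scene")
print(S.blobs((18,150,120),(35,255,255),.03))
cv2.imwrite("pics/c10.png",np.hstack([cv2.resize(w.im[:240,100:420],(400,300)),cv2.resize(S.im[100:280,140:380],(400,300))]))
E
```

```text
38.1 [ 0.48129809 -0.23650483  0.28510942] 0.6326180655268658
[((315, 290, 39, 56), array([ 283.5, -398.4,  148.6,   38.9,    6.5])), ((334, 242, 30, 28), array([ 458.1, -335.4,   84.5,   68.5,   15.7])), ((307, 180, 32, 27), array([ 625. , -157.9,  110.4,   80.4,   14.5]))]
```

View pics/c10.png

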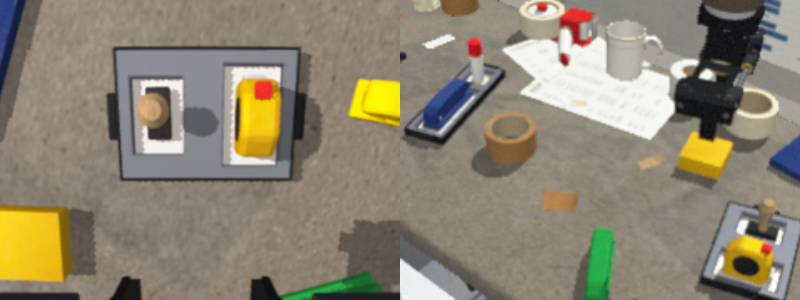

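Both kits are complete and upright: the stamp at crop (153,112), the tape measure (257,120), and the stapler and glue stick in the long tray. The note block and brown roll are where they were, and the gripper is clear. Handing in.

```bash
python3 -c "
from station import order
print(order.finish_job())"
```

```text
the job is handed in; nothing more can be done
None
```

Both kits are made up and handed in at about 38 s of the 99 s allowed. I placed them in the order given:
- **Long narrow tray:** the stapler in the long pocket and the glue stick in the small pocket.
- **Short wide tray:** the tape measure in the bigger pocket and the hand stamp in the smaller pocket.

**Last checks:** the final wrist and scene pictures showed all four things standing upright in their pockets. The note block measured within 1 mm of its first position. I only checked the brown roll by eye, and it looked undisturbed. The gripper was open and clear of everything at hand-in. The highest wrist force I saw reported was about 6 N, when the tape measure and stamp touched their pocket floors.

No check failed. The one small disagreement was that the scene camera put the long pocket about 6 mm away from where the wrist camera did. The pocket walls hide part of the floor from the scene camera, so I used the wrist measurement, which matched the given pocket sizes to about 2 mm.

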